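# Gauge the key-box door gap with stepped leaves

## Task

Find the gauge leaf that takes up the slack at the key box's door: try the leaves in the gap between door edge and sprung strike pad, blade down to the bottom, starting with the thinnest (yellow 5 mm, then blue 8 mm, then red 11 mm). Put each leaf that goes in without pressing on the pad back in the rack; leave the first one that binds standing in the gap, let go, with the others in the rack. Work gently, never force a leaf, and do not disturb the other things on the shelf.

Things in the scene. Friction and masses are not known exactly. Their poses are not given: they have to be found in the camera images.
- gap (a point): Point of the door gap in the grey key box: on the fixed door's edge face, level with the gap's floor, midway along the gap. z up, y along the gap, +x straight across it from door to sprung pad. Door face: rigid, upright, flat, at x=0, z 0 to 40 mm; the door slab is on the -x side. Gap open on top, over 90 mm long; its width is unknown, 2.8 to 10.2 mm. All on the +x side is at most 28 mm above the floor.
- pad (a joint): Brass strike pad, 70 mm long, on the +x side of the gap: how far it is pressed back along +x (m), 0 to 0.005. Untouched it reads 0 whatever the gap is. Spring 2.5 N per mm, no preload. Its face is upright from the gap floor to 18 mm above it, then slopes back by 5 mm over the next 10 mm as a lead-in; top 28 mm above the floor.
- leaf1_grip (a point): Centre of the yellow plastic head of the 5 mm gauge leaf: head 26 mm (x) by 30 mm (y) by 40 mm tall, about 70 g in all. z up. From the head's underside a centred steel blade, 5 mm thick (x) and 18 mm wide (y), hangs 50 mm down, to 70 mm below this point. Starts in one of the rack's slots.
- leaf1_foot (a point): Centre of the blade's lower end of the yellow 5 mm leaf, 70 mm below the head's centre; x across the thickness, y across the width.
- leaf2_grip (a point): Centre of the blue plastic head of the 8 mm gauge leaf: head 26 mm (x) by 30 mm (y) by 40 mm tall, about 70 g in all. z up. From the head's underside a centred steel blade, 8 mm thick (x) and 18 mm wide (y), hangs 50 mm down, to 70 mm below this point. Starts in one of the rack's slots.
- leaf2_foot (a point): Centre of the blade's lower end of the blue 8 mm leaf, 70 mm below the head's centre; x across the thickness, y across the width.
- leaf3_grip (a point): Centre of the red plastic head of the 11 mm gauge leaf: head 26 mm (x) by 30 mm (y) by 40 mm tall, about 70 g in all. z up. From the head's underside a centred steel blade, 11 mm thick (x) and 18 mm wide (y), hangs 50 mm down, to 70 mm below this point. Starts in one of the rack's slots.
- leaf3_foot (a point): Centre of the blade's lower end of the red 11 mm leaf, 70 mm below the head's centre; x across the thickness, y across the width.
- rack: Wooden rack, 60 mm (x) by 170 mm (y) by 54 mm tall, origin at the centre of its underside, fixed. Three upright through slots, 16 mm (x) by 26 mm (y) with bevelled mouths, at y = -55, 0 and +55 mm; a leaf hangs in a slot with the underside of its head on the rack's top (head centre 74 mm above the shelf). Which leaf is in which slot varies.
- canister: screw-top aluminium canister, 60 mm across, 95 mm tall, upright; a bystander. Origin at its underside.
- bell: steel bicycle bell, 54 mm across, 35 mm high; a bystander. Origin at its underside.
- key: grey plastic mailbox key lying flat, about 56 mm long; a bystander. Origin at its underside.
- peg: wooden clothes peg lying flat, 72 mm long, 13 mm high; a bystander. Origin at its underside.
- keybox: Grey steel key box lying on its back, fixed, 160 mm (x) by 130 mm (y); origin at the centre of its underside, axes as gap, which lies 10 mm to +x and 32 mm above this origin. Door slab (-x side) top 72 mm above the shelf; strike and rim (+x side) 60 mm.

How it is judged:
By the outcome, as a careful person would: the job done as asked, in the order asked, and still so for the second after the job is handed in, with the robot touching nothing.
It also fails if it takes over 72 s, if anything falls off the work surface, if the arm or the gripper's body presses on something with over 40 N, if the wrist force passes 120 N, or if a joint passes its speed limit or range.

## Robot

A 6-joint arm with a two-finger parallel gripper is mounted at the origin on the work surface. World frame = base frame: x ahead of the robot, y to its left, z up, the work surface at z = 0. Lengths are in m, angles in degrees, forces in N, time in s.
With the tool pointing down it reaches from about 0.35 to 0.875 m from the base axis. Payload 4.2 kg.
Tool frame: the origin (TCP) lies at the very end of the fingers, on their centre line; the grasp point (between the pads) lies 19 mm behind it (r.grip_point_offset is the distance from the TCP to the grasp point, in m); z points along the fingers, y is the line along which they close (so a half turn about z gives the same grasp; the last joint's range is limited). The gripper opens to 87 mm and grips with 3 to 60 N. Pads are 19 mm wide; open, the fingers measure 117 mm over their backs; the gripper's body (75 mm by 190 mm) begins 51 mm behind the grasp point.
Start: joints at [-56.459, 22.042, 0.453, 0, -68.411, -14.817], TCP at [0.201, -0.592, 0.223] pointing down, gripper open.
Joint ranges: [-179.83, 179.83], [-69.29, 118.12], [-61.27, 80.66], [-181.25, 117.63], [-171.15, -9.14], [-177.46, 177.46]. Speed limits (degrees/s): [159.86, 159.86, 180, 180, 180, 180].

## Interface

Orientations are given as a 3x3 rotation matrix whose columns are the frame's x, y, z axes.
In Python, from station import r, cams gives the robot as it stands. The module is installed in compiled form; this text tells all that it offers.
- The arm moves only by the shell command python3 -m handwheel 'ROWS'. ROWS is JSON, a list that holds one entry, the list of rows, each a list of 7 numbers: the turn, a rotation vector about the tool's x, y, z in units of 6 degrees (1.0 is 6 degrees), then the shift along the tool's x, y, z in m, then the finger opening in m, from 0 to 0.087. In form: [[[ax, ay, az, x, y, z, jaw], ...]]. A call has 1 to 12 rows; each row shifts and turns the commanded pose from where the row before left it, along the tool's axes as they then stand; what a row does not reach is not made up. A row lasts 1/10 s, in which the tool goes at most 50 mm and 8.59 degrees, less where a joint would pass 70% of its speed; a pose out of reach is approached as far as the arm can. A call with a gripper value outside its range is refused whole. The fingers move at their own pace and stop on an object; the grip force is fixed at half the most. Time passes only in rows, so rows that do not move let the fingers close. It gives the time, the measured TCP pose, the force, the opening and the grip force at its end, in the units of the state.
- r.sense(): the state, without advancing time (a new reading comes with each control period).
- cams.capture(name): name is "scene" or "top"; returns the picture (420x560x3 uint8, red, green, blue); there is no depth.
- cams.get_calibration(name): a dict with "camera_matrix" (3x3 intrinsics, pixels), "k1" (the pictures are not rectified: a ray, as slopes to the right and down, at radius r is drawn at 1 + k1 r^2 times it, then the intrinsics apply), "rvec" (rotation vector, rad) and "tvec" (3), from world to camera coordinates, as OpenCV has them. Camera axes: x right, y down, z forward; pixel columns grow to the right and rows downward; lengths in m; the calibration is good to about 2 mm. A picture is of the moment at which its call begins. get_calibration takes no time and is no camera call.
- r.finish_job(): hands the job in; it is judged then, once.
The state is a dict: "time_s": time; "joints": joint angles; "joint_velocities": joint speeds; "effort": joint torques, N m; "tcp_pos": TCP position; "ee_rot": TCP orientation; "wrist_force": force on the tool from outside, world axes, zero at the start; "moment": the same for the moment, N m; "gripper_width": opening from 0.0 (shut) to 1.0 (fully open); "gripper_force": force on a finger pad.
Only numpy, scipy, OpenCV 4.12 (cv2) and the standard library are available. Lean on these libraries where they do the work, as an engineer would, in place of code of your own. Each camera call takes 0.05 s, during which the arm holds its last target. There are 200 camera calls.

## Working session

There is one attempt and no reset: what is moved stays moved. The work goes in short steps, Python scripts to look and compute and a shell command to move; the robot and the scene stay as the last step left them, time stands still between calls to the robot, and variables do not carry over. Pictures are saved under pics/ and viewed, at most 10 in all, crops included, and the job is handed in when it is done.

```bash
mkdir -p pics; python3 - <<'E'
from station import r,cams
import cv2
for n in("scene","top"):
    cv2.imwrite(f"pics/{n}0.png",cams.capture(n)[:,:,::-1]); print(n,cams.get_calibration(n))
s=r.sense();print(s)
E
```

```text
scene {'camera_matrix': array([[506.79600211,   0.        , 276.25323782],
       [  0.        , 506.79600211, 212.88763473],
       [  0.        ,   0.        ,   1.        ]]), 'k1': -0.03368529765595934, 'rvec': array([ 1.78381506,  1.90945249, -0.65339011]), 'tvec': array([-0.03525926, -0.3813051 ,  1.27004962])}
top {'camera_matrix': array([[387.30893241,   0.        , 275.23160515],
       [  0.        , 387.30893241, 213.76354795],
       [  0.        ,   0.        ,   1.        ]]), 'k1': -0.021681440428837653, 'rvec': array([ 2.13571886, -2.11882736,  0.18932222]), 'tvec': array([0.07202737, 0.5598447 , 0.74785829])}
{'time_s': 0.1, 'joints': array([-5.64607192e+01,  2.20881177e+01,  3.88159175e-01, -2.49365999e-02,
       -6.84133965e+01, -1.48155208e+01]), 'joint_velocities': array([ 7.03077569e-02, -3.70911940e-02,  2.05846816e-01,  1.14411644e-01,
        4.72923374e-05, -1.02420632e-01]), 'effort': array([-3.89915249e-04, -3.91689241e+01,  1.87934661e+01,  4.23189238e+00,
        1.34468341e-02, -7.49779451e-05]), 'tcp_pos': array([ 0.20045655, -0.59140794,  0.22155519]), 'ee_rot': array([[-9.47128715e-01, -3.20852967e-01, -7.55753506e-04],
       [-3.20853837e-01,  9.47126870e-01,  1.87259752e-03],
       [ 1.14965984e-04,  2.01607729e-03, -9.99997961e-01]]), 'wrist_force': array([ 0.07330152, -0.47114571, -0.33138038]), 'moment': array([-0.03885675, -0.01935035, -0.0057042 ]), 'gripper_force': 0.0, 'gripper_width': 1.0004086856312637}
```

View pics/scene0.png

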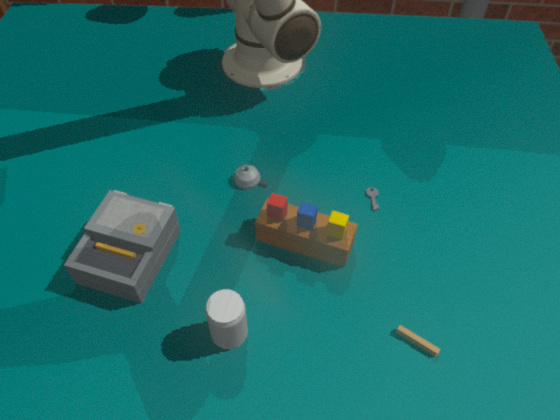

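View pics/top0.png

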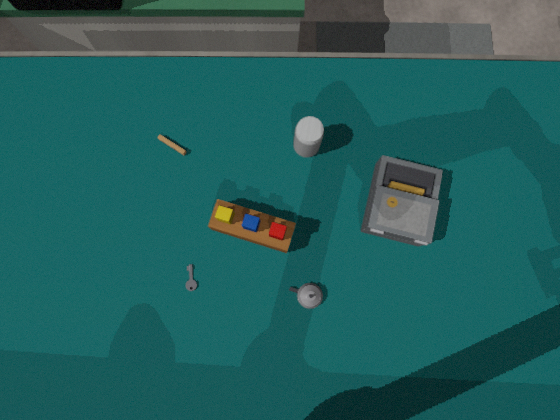

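The scene view shows the key box at about (125,245), and red (278,208), blue (308,216) and yellow (338,225) heads in the rack. The canister, bell, key and peg are clear of both. In the top view the box is at about (405,200) with the brass pad at (407,188), and the heads are at (224,214), (251,223) and (278,231). I'll zoom in for corner pixels.

```bash
python3 - <<'E'
import cv2,numpy as np
t=cv2.imread("pics/top0.png");s=cv2.imread("pics/scene0.png")
out=np.zeros((600,800,3),np.uint8)
for k,(im,x,y) in enumerate([(t,190,175),(t,340,145),(s,235,175),(s,55,188)]):
    c=cv2.resize(im[y:y+100,x:x+133],None,fx=3,fy=3,interpolation=cv2.INTER_CUBIC)
    c=np.clip(c.astype(float)*1.5,0,255).astype(np.uint8)
    for i in range(0,133,20):cv2.putText(c,str(x+i),(3*i,8),0,.3,(255,255,255));cv2.line(c,(3*i,9),(3*i,14),(255,255,255))
    for i in range(0,100,20):cv2.putText(c,str(y+i),(0,3*i+4),0,.3,(255,255,255));cv2.line(c,(20,3*i),(25,3*i),(255,255,255))
    out[300*(k//2):300*(k//2)+300,400*(k%2):400*(k%2)+399]=c
cv2.imwrite("pics/crops.png",out)
E
```

```text
(no output)
```

View pics/crops.png

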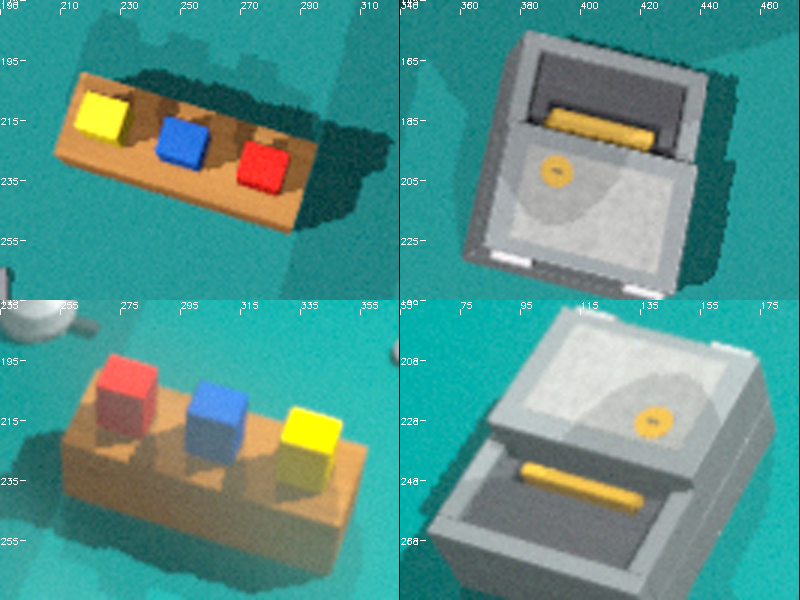

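The crops give clean corner pixels: rim and door-edge corners in both views, and solid colour patches for the heads. Next I'll fit the rack and box poses.

```bash
cat >h.py <<'E'
import cv2,numpy as np
from scipy.optimize import least_squares
from station import r,cams
def proj(n,P):
    c=cams.get_calibration(n);K=c["camera_matrix"]
    return cv2.projectPoints(np.array(P,float).reshape(-1,1,3),c["rvec"],c["tvec"],K,np.array([c["k1"],0,0,0]))[0].reshape(-1,2)
def xf(p,P):
    c,s=np.cos(p[2]),np.sin(p[2]);P=np.array(P,float)
    return np.c_[p[0]+c*P[:,0]-s*P[:,1],p[1]+s*P[:,0]+c*P[:,1],P[:,2]]
E
python3 - <<'E'
from h import *
im={n:cv2.imread(f"pics/{n}0.png") for n in("top","scene")}
def mask(n,c):
    H=cv2.cvtColor(im[n],cv2.COLOR_BGR2HSV);h,s,v=[H[...,i].astype(int) for i in range(3)]
    m={"y":(abs(h-29)<5)&(s>170),"b":(abs(h-110)<8)&(s>120),"r":((h<5)|(h>174))&(s>130)}[c]&(v>60)
    n_,l,st,ce=cv2.connectedComponentsWithStats(m.astype(np.uint8))
    win={"top":(200,195,300,250),"scene":(255,185,360,250)}[n]
    k=max((i for i in range(1,n_) if win[0]<ce[i][0]<win[2] and win[1]<ce[i][1]<win[3]),key=lambda i:st[i,4])
    return ce[k],st[k,4]
obs={(n,c):mask(n,c) for n in im for c in "ybr"}
head=np.array([[a,b,c] for a in(-.013,.013) for b in(-.015,.015) for c in(.054,.094)])
def cen(n,p,y):
    h=cv2.convexHull(proj(n,xf(p,head+[0,y,0])).astype(np.float32));M=cv2.moments(h)
    return np.array([M["m10"],M["m01"]])/M["m00"],M["m00"]
def best(f,starts):
    R=[least_squares(f,s) for s in starts];return min(R,key=lambda q:q.cost)
S=[(.55,y,a) for y in(-.3,0,.3) for a in(-3,-1.5,0,1.5)]
for sgn in(1,-1):
    Y=dict(y=-.055*sgn,b=0,r=.055*sgn)
    f=lambda p:np.concatenate([cen(n,p,Y[c])[0]-obs[n,c][0] for n in im for c in "ybr"])
    q=best(f,S);print("rack",sgn,q.x[:2],np.degrees(q.x[2]),q.fun.round(2))
print([(k,v[0].round(1),v[1],cen(k[0],q.x,Y[k[1]])[1]) for k,v in obs.items()])
mod=[(.08,-.065,.06),(.08,.065,.06),(.01,-.065,.072),(.01,.065,.072)]
for o in(0,1):
    A=np.array([(382,155),(442,169.3),(376.7,185.3),(439.3,200)]);B=np.array([(65,264),(135,287.3),(85,228.7),(153.3,250.7)])
    if o:A=A[[1,0,3,2]]
    for w in(0,1):
        B2=B[[1,0,3,2]] if w else B
        g=lambda p:np.r_[(proj("top",xf(p,mod))-A).ravel(),(proj("scene",xf(p,mod))-B2).ravel()]
        q=best(g,S);print("box",o,w,q.cost,q.x[:2],np.degrees(q.x[2]),q.fun.round(1),"gap",xf(q.x,[(.01,0,.032)]))
E
```

```text
Traceback (most recent call last):
  File "h.py", line 5, in proj
    c=cams.get_calibration(n);K=c["camera_matrix"]
ValueError: time passes only in moves, steps and waits
```

```bash
cat >h.py <<'E'
import cv2,numpy as np
from scipy.optimize import least_squares
from station import r,cams
CAL={n:cams.get_calibration(n) for n in("top","scene")}
def proj(n,P):
    c=CAL[n];K=c["camera_matrix"]
    return cv2.projectPoints(np.array(P,float).reshape(-1,1,3),c["rvec"],c["tvec"],K,np.array([c["k1"],0,0,0]))[0].reshape(-1,2)
def xf(p,P):
    c,s=np.cos(p[2]),np.sin(p[2]);P=np.array(P,float)
    return np.c_[p[0]+c*P[:,0]-s*P[:,1],p[1]+s*P[:,0]+c*P[:,1],P[:,2]]
E
cat >fit.py <<'E'
from h import *
im={n:cv2.imread(f"pics/{n}0.png") for n in("top","scene")}
def mask(n,c):
    H=cv2.cvtColor(im[n],cv2.COLOR_BGR2HSV);h,s,v=[H[...,i].astype(int) for i in range(3)]
    m={"y":(abs(h-29)<5)&(s>170),"b":(abs(h-110)<8)&(s>120),"r":((h<5)|(h>174))&(s>130)}[c]&(v>60)
    n_,l,st,ce=cv2.connectedComponentsWithStats(m.astype(np.uint8))
    win={"top":(200,195,300,250),"scene":(255,185,360,250)}[n]
    k=max((i for i in range(1,n_) if win[0]<ce[i][0]<win[2] and win[1]<ce[i][1]<win[3]),key=lambda i:st[i,4])
    return ce[k],st[k,4]
obs={(n,c):mask(n,c) for n in im for c in "ybr"}
head=np.array([[a,b,c] for a in(-.013,.013) for b in(-.015,.015) for c in(.054,.094)])
def cen(n,p,y):
    h=cv2.convexHull(proj(n,xf(p,head+[0,y,0])).astype(np.float32));M=cv2.moments(h)
    return np.array([M["m10"],M["m01"]])/M["m00"],M["m00"]
def best(f,starts):
    R=[least_squares(f,s,bounds=([.1,-.9,-7],[1,.9,7])) for s in starts];return min(R,key=lambda q:q.cost)
S=[(.55,y,a) for y in(-.2,.2) for a in(-3,-1.5,0,1.5)]
for sgn in(1,-1):
    Y=dict(y=-.055*sgn,b=0,r=.055*sgn)
    f=lambda p:np.concatenate([cen(n,p,Y[c])[0]-obs[n,c][0] for n in im for c in "ybr"])
    q=best(f,S);print("rack",sgn,q.x[:2],np.degrees(q.x[2]),q.fun.round(2))
print([(k,v[0].round(1),v[1],cen(k[0],q.x,Y[k[1]])[1]) for k,v in obs.items()])
print({c:xf(q.x,[(0,Y[c],.074)]).round(4) for c in Y})
mod=[(.08,-.065,.06),(.08,.065,.06),(.01,-.065,.072),(.01,.065,.072)]
A=np.array([(382,155),(442,169.3),(376.7,185.3),(439.3,200)]);B=np.array([(65,264),(135,287.3),(85,228.7),(153.3,250.7)])
for o in(0,1):
    A2=A[[1,0,3,2]] if o else A
    for w in(0,1):
        B2=B[[1,0,3,2]] if w else B
        g=lambda p:np.r_[(proj("top",xf(p,mod))-A2).ravel(),(proj("scene",xf(p,mod))-B2).ravel()]
        q=best(g,S);print("box",o,w,q.cost,q.x[:2],np.degrees(q.x[2]),q.fun.round(1),"gap",xf(q.x,[(.01,0,.032)]))
E
python3 fit.py
```

```text
rack 1 [0.5330026  0.12605917] 162.4077457151273 [ 0.31  1.97 -0.23  1.97 -0.56  2.34 -0.55  2.68 -0.01  2.88  0.41  1.66]
rack -1 [0.53210273 0.1264027 ] -7.069344381378761 [-1.15  7.3  -0.45  2.44  0.4  -2.11  1.   -2.18  0.18  2.5  -0.98  5.59]
[(('top', 'y'), array([223.6, 213.8]), np.int32(208), 277.31874477595557), (('top', 'b'), array([250.3, 222.2]), np.int32(219), 260.2553283413872), (('top', 'r'), array([276.9, 230.4]), np.int32(220), 244.4016299569048), (('scene', 'y'), array([338.6, 219.2]), np.int32(218), 463.4842758192681), (('scene', 'b'), array([307.7, 209.7]), np.int32(205), 466.8878168067895), (('scene', 'r'), array([277.8, 201.9]), np.int32(210), 478.2585864784196)]
{'y': array([[0.5389, 0.181 , 0.074 ]]), 'b': array([[0.5321, 0.1264, 0.074 ]]), 'r': array([[0.5253, 0.0718, 0.074 ]])}
box 0 0 8031.045514991416 [ 0.59563145 -0.18998473] -11.828405538271861 [ 59.4  11.5 -61.8 -15.6  62.5  11.9 -63.1 -16.1  -0.8   2.    1.2  -2.2
  -2.1  -0.   -0.5  -4.8] gap [[ 0.60541911 -0.19203454  0.032     ]]
box 0 1 5150.867664344212 [ 0.68107067 -0.2056145 ] -188.54947131247258 [ -6.7  33.7  -4.1  29.1   3.8 -30.6   3.8 -35.7  19.4 -40.9  18.6 -31.2
 -16.   27.2 -22.5  33.9] gap [[ 0.67118179 -0.20412787  0.032     ]]
box 1 0 16.767751469897252 [ 0.59518408 -0.18797792] -14.590134873637222 [ 0.1 -0.8 -0.6 -2.1 -1.  -1.1 -1.  -2.6 -0.6 -0.3 -0.6 -1.4 -0.2 -1.7
 -0.4 -3.5] gap [[ 0.6048616  -0.19049695  0.032     ]]
box 1 1 9170.19830445851 [ 0.61489667 -0.16153977] -64.51730059517429 [ -2.2  29.9  27.6 -10.4 -27.2  12.3   5.2 -29.2 -53.2 -55.4  29.   30.
 -33.  -34.8  51.   47.4] gap [[ 0.61919905 -0.17056693  0.032     ]]
```

```bash
sed -i 's/(abs(h-29)<5)&(s>170)/(abs(h-28)<8)\&(s>120)/; s/(abs(h-110)<8)&(s>120)/(abs(h-110)<14)\&(s>90)/; s/((h<5)|(h>174))&(s>130)/((h<8)|(h>170))\&(s>100)/; s/(v>60)/(v>35)/' fit.py; sed -i '/^mod=/,$d' fit.py
cat >>fit.py <<'E'
def back(n,uv,z):
    c=CAL[n];K=c["camera_matrix"];R=cv2.Rodrigues(c["rvec"])[0]
    d=cv2.undistortPoints(np.array(uv,float).reshape(-1,1,2),K,np.array([c["k1"],0,0,0])).reshape(-1,2)
    D=np.c_[d,np.ones(len(d))]@R;o=-R.T@c["tvec"]
    return o+D*((z-o[2])/D[:,2])[:,None]
for n,w in(("top",(355,145,450,252)),("scene",(60,185,185,305)),("top",(200,192,302,258)),("scene",(250,185,362,270))):
    L=cv2.createLineSegmentDetector().detect(cv2.cvtColor(im[n],cv2.COLOR_BGR2GRAY))[0].reshape(-1,4)
    print(n,w)
    for l in L:
        if w[0]<l[0]<w[2] and w[1]<l[1]<w[3] and w[0]<l[2]<w[2] and w[1]<l[3]<w[3] and np.hypot(l[2]-l[0],l[3]-l[1])>22:
            for z in ((.072,.06) if n and w[0] in(355,60) else (.054,)):
                P=back(n,l.reshape(2,2),z);v=P[1]-P[0]
                a=(np.degrees(np.arctan2(v[1],v[0]))+45)%90-45
                print(l.round(1),z,P[:,:2].round(3).tolist(),"yaw mod90 %.1f"%a, "len %.3f"%np.linalg.norm(v))
E
python3 fit.py
```

```text
rack 1 [0.535493   0.12563565] -194.05487216998395 [-0.6   1.92 -0.12  0.71 -0.08 -0.59 -0.07 -0.98 -0.58  3.32 -1.01  3.15]
rack -1 [0.53391807 0.12615911] -21.986818608181633 [ 0.43 -0.88 -0.38  1.48 -1.54  3.8  -1.1   1.6  -0.23  2.61  0.97 -0.66]
[(('top', 'y'), array([224.3, 214.2]), np.int32(267), 275.8705995398341), (('top', 'b'), array([250.4, 222.3]), np.int32(237), 261.43750623147935), (('top', 'r'), array([277.2, 230.4]), np.int32(236), 246.28260362753645), (('scene', 'y'), array([338.4, 222.6]), np.int32(368), 510.7948478453327), (('scene', 'b'), array([308. , 210.4]), np.int32(261), 507.99999830289744), (('scene', 'r'), array([278.2, 202.9]), np.int32(269), 504.2005296635907)]
{'y': array([[0.5545, 0.1772, 0.074 ]]), 'b': array([[0.5339, 0.1262, 0.074 ]]), 'r': array([[0.5133, 0.0752, 0.074 ]])}
top (355, 145, 450, 252)
[423.  188.6 391.8 180.7] 0.072 [[0.61, -0.224], [0.626, -0.161]] yaw mod90 -14.3 len 0.065
[423.  188.6 391.8 180.7] 0.06 [[0.613, -0.228], [0.629, -0.164]] yaw mod90 -14.3 len 0.066
[436.8 199.7 414.5 194. ] 0.072 [[0.587, -0.25], [0.598, -0.206]] yaw m
[... 5645 characters left out ...]
 -14.0 len 0.059
top (200, 192, 302, 258)
[286.9 250.6 297.3 218.3] 0.054 [[0.483, 0.052], [0.55, 0.031]] yaw mod90 -17.6 len 0.070
[273.2 215.3 250.2 208.3] 0.054 [[0.555, 0.081], [0.57, 0.128]] yaw mod90 -16.7 len 0.050
[247.9 207.7 218.  198.4] 0.054 [[0.571, 0.133], [0.59, 0.195]] yaw mod90 -17.1 len 0.065
[207.3 225.6 284.7 249.5] 0.054 [[0.533, 0.215], [0.485, 0.057]] yaw mod90 -16.7 len 0.165
scene (250, 185, 362, 270)
[319.3 242.  348.2 250.5] 0.054 [[0.579, 0.148], [0.593, 0.197]] yaw mod90 -16.0 len 0.051
[303.  268.4 274.  259.3] 0.054 [[0.634, 0.122], [0.62, 0.073]] yaw mod90 -16.4 len 0.051
[348.  248.9 357.  224. ] 0.054 [[0.59, 0.197], [0.536, 0.214]] yaw mod90 -17.3 len 0.056
```

Poses: box yaw is −14.0° with the gap at about (0.604, −0.190). Rack yaw is −16.8° with its centre at about (0.538, 0.124), yellow on the +y side and red on the −y side. First I'll turn the tool to the rack's yaw.

```bash
cat >go.py <<'E'
import sys,numpy as np
from station import r
# python3 go.py frame x' y' z : tcp target in frame (gap: about gap point / rack: about rack centre); prints what is left, in tool axes
F=dict(gap=((.6043,-.1905),-14.0),rack=((.5382,.1241),-16.8))
def show(fr,t):
    o,a=F[fr];c,s=np.cos(np.radians(a)),np.sin(np.radians(a))
    st=r.sense();p=st["tcp_pos"];R=st["ee_rot"]
    X=np.array([[c,s],[-s,c]])
    me=np.r_[X@(p[:2]-o),p[2]]
    T=np.array([[-c,0,0],[-s,0,0],[0,0,-1]]);D=np.c_[[ s,-c,0],[-c,-s,0],[0,0,-1]]
    import cv2
    turn=np.degrees(cv2.Rodrigues(R.T@D)[0].ravel())/6
    w=np.r_[np.array(o)+X.T@np.array(t[:2]),t[2]]
    f=st["wrist_force"]
    print("t %.2f"%st["time_s"],"here(frame,mm)",(me*1e3).round(1),"turn",turn.round(3),"shift mm tool",(R.T@(w-p)*1e3).round(1),"target-axes",(D.T@(w-p)*1e3).round(1))
    print("F frame",np.r_[X@f[:2],f[2]].round(2),"M",(np.r_[X@st["moment"][:2],st["moment"][2]]).round(2),"w %.1f mm"%(st["gripper_width"]*87),"gf %.1f"%st["gripper_force"])
show(sys.argv[1],[float(v)/1e3 for v in sys.argv[2:5]])
E
python3 -m handwheel '[[[0,0,-1.3,0,0,0,0.087],[0,0,-1.3,0,0,0,0.087],[0,0,-1.3,0,0,0,0.087],[0,0,-1.3,0,0,0,0.087],[0,0,-1.3,0,0,0,0.087],[0,0,-1.3,0,0,0,0.087],[0,0,-1.3,0,0,0,0.087],[0,0,0,0,0,0,0.087]]]'; python3 go.py rack 0 55 200
```

```text
time_s: 0.9
tcp_pos: [0.2005, -0.5916, 0.222]
ee_rot: [[-0.287, -0.958, -0.0], [-0.958, 0.287, 0.001], [-0.001, 0.001, -1.0]]
wrist_force: [-0.1, -0.6, 0.3]
gripper_width: 0.998
gripper_force: 0.0
t 0.90 here(frame,mm) [-116.4 -782.8  222. ] turn [0.007 0.009 0.018] shift mm tool [-837.5 -117.9   22.6] target-axes [-837.8 -116.4   22. ]
F frame [ 0.04 -0.62  0.3 ] M [0.03 0.07 0.02] w 86.8 mm gf 0.0
```

```bash
python3 -m handwheel '[[[0,0,0,-0.046,-0.0065,0,0.087],[0,0,0,-0.046,-0.0065,0,0.087],[0,0,0,-0.046,-0.0065,0,0.087],[0,0,0,-0.046,-0.0065,0,0.087],[0,0,0,-0.046,-0.0065,0,0.087],[0,0,0,-0.046,-0.0065,0,0.087],[0,0,0,-0.046,-0.0065,0,0.087],[0,0,0,-0.046,-0.0065,0,0.087],[0,0,0,-0.046,-0.0065,0,0.087],[0,0,0,-0.046,-0.0065,0,0.087],[0,0,0,-0.046,-0.0065,0,0.087],[0,0,0,-0.046,-0.0065,0,0.087]]]' >/dev/null; python3 -m handwheel '[[[0,0,0,-0.046,-0.0065,0,0.087],[0,0,0,-0.046,-0.0065,0,0.087],[0,0,0,-0.046,-0.0065,0,0.087],[0,0,0,-0.046,-0.0065,0,0.087],[0,0,0,-0.046,-0.0065,0.01,0.087],[0,0,0,-0.046,-0.0065,0.01,0.087],[0,0,0,0,0,0,0.087],[0,0,0,0,0,0,0.087]]]' >/dev/null;  python3 go.py rack 0 55 140
```

```text
t 2.90 here(frame,mm) [ -1.5  45.8 201.4] turn [ 0.017 -0.018  0.012] shift mm tool [-9.3 -1.6 61.3] target-axes [-9.2 -1.5 61.4]
F frame [ 0.35 -0.5  -0.51] M [-0.01  0.14  0.02] w 86.9 mm gf 0.0
```

```bash
python3 -m handwheel '[[[0,0,0,-0.0092,-0.0015,0.04,0.087],[0,0,0,0,0,0.04,0.087],[0,0,0,0,0,0,0.087],[0,0,0,0,0,0,0.087]]]' >/dev/null;  python3 go.py rack 0 55 62; python3 - <<'E'
from station import cams
import cv2
a=cams.capture("scene")[120:270,230:430,::-1];b=cams.capture("top")[150:300,150:350,::-1]
cv2.imwrite("pics/a1.png",cv2.resize(cv2.hconcat([a,b]),None,fx=2,fy=2,interpolation=2))
E
```

```text
t 3.30 here(frame,mm) [  1.   53.5 123.6] turn [-0.006 -0.007  0.008] shift mm tool [-1.5  1.1 61.6] target-axes [-1.5  1.  61.6]
F frame [0.86 0.2  1.11] M [ 0.05  0.07 -0.01] w 87.1 mm gf 0.0
```

View pics/a1.png

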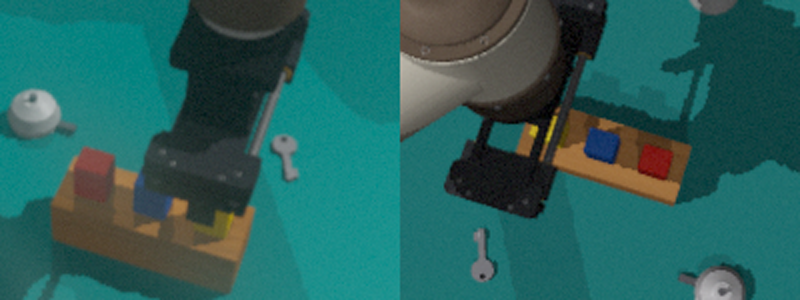

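The gripper straddles the yellow head, with its fingers along the rack's x axis; yellow shows between the fingers at about (545,128) in the right crop. I'll descend and grip.

```bash
python3 -m handwheel '[[[0,0,0,-0.0015,0.001,0.03,0.087],[0,0,0,0,0,0.02,0.087],[0,0,0,0,0,0.011,0.06],[0,0,0,0,0,0,0.03],[0,0,0,0,0,0,0.022],[0,0,0,0,0,0,0.022],[0,0,0,0,0,0,0.022],[0,0,0,0,0,0,0.022]]]';  python3 go.py rack 0 55 62
```

```text
time_s: 4.2
tcp_pos: [0.5542, 0.178, 0.0623]
ee_rot: [[-0.287, -0.958, 0.001], [-0.958, 0.287, 0.001], [-0.001, -0.001, -1.0]]
wrist_force: [0.2, -0.4, 0.7]
gripper_width: 0.539
gripper_force: 0.0
t 4.20 here(frame,mm) [-0.2 56.2 62.3] turn [-0.008  0.009  0.021] shift mm tool [ 1.2 -0.2  0.3] target-axes [ 1.2 -0.2  0.3]
F frame [ 0.26 -0.32  0.69] M [ 0.05  0.11 -0.01] w 46.9 mm gf 0.0
```

```bash
python3 -m handwheel '[[[0,0,0,0,0,0,0.022],[0,0,0,0,0,0,0.022],[0,0,0,0,0,0,0.022],[0,0,0,0,0,0,0.022],[0,0,0,0,0,0,0.022],[0,0,0,0,0,0,0.022]]]'>/dev/null;  python3 go.py rack 0 55 62
```

```text
t 4.80 here(frame,mm) [-0.6 55.9 61.6] turn [ 0.001 -0.001  0.021] shift mm tool [ 0.9 -0.6 -0.4] target-axes [ 0.9 -0.6 -0.4]
F frame [-0.99 -0.3   0.75] M [-0.06  0.32  0.04] w 25.6 mm gf 30.0
```

```bash
python3 -m handwheel '[[[0,0,0,0,0,-0.01,0.022],[0,0,0,0,0,-0.02,0.022],[0,0,0,0,0,-0.04,0.022],[0,0,-0.45,0,0,-0.045,0.022],[0,0,0,0,0,0,0.022],[0,0,0,0,0,0,0.022]]]'>/dev/null;  python3 go.py gap 10 0 170
```

```text
t 5.40 here(frame,mm) [-137.8  345.6  178.3] turn [-0.02   0.028 -0.001] shift mm tool [ 345.6 -147.8    7.7] target-axes [ 345.6 -147.8    8.3]
F frame [-0.38 -0.19 -1.7 ] M [ 0.01  0.16 -0.02] w 25.5 mm gf 30.0
```

```bash
python3 -m handwheel '[[[0,0,0,0.0384,-0.0164,0,0.022],[0,0,0,0.0384,-0.0164,0,0.022],[0,0,0,0.0384,-0.0164,0,0.022],[0,0,0,0.0384,-0.0164,0,0.022],[0,0,0,0.0384,-0.0164,0,0.022],[0,0,0,0.0384,-0.0164,0,0.022],[0,0,0,0.0384,-0.0164,0,0.022],[0,0,0,0.0384,-0.0164,0,0.022],[0,0,0,0.0384,-0.0164,0,0.022],[0,0,0,0,0,0,0.022],[0,0,0,0,0,0,0.022],[0,0,0,0,0,0,0.022]]]'>/dev/null;  python3 go.py gap 10 0 140;python3 - <<'E'
from station import cams
import cv2
a=cams.capture("scene")[130:305,40:240,::-1];b=cams.capture("top")[100:275,320:520,::-1]
cv2.imwrite("pics/a2.png",cv2.resize(cv2.hconcat([a,b]),None,fx=2,fy=2,interpolation=2))
E
```

```text
t 6.60 here(frame,mm) [  8.9   0.3 175.4] turn [ 0.022 -0.     0.008] shift mm tool [ 0.3 -1.2 35.4] target-axes [ 0.3 -1.1 35.4]
F frame [ 0.34  0.29 -1.19] M [0.02 0.07 0.02] w 25.9 mm gf 30.0
```

View pics/a2.png

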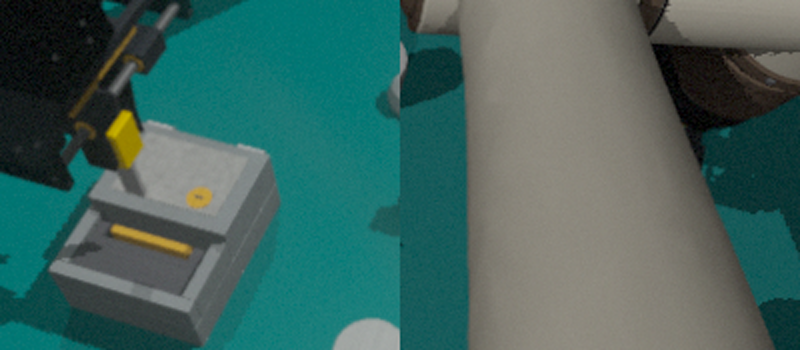

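The scene crop shows the yellow leaf upright in the gripper, with its blade foot at about (138,193) above the box; the arm hides the top view. I'll lower it beside the door edge, above the strike.

```bash
python3 -m handwheel '[[[0,0,0,0,-0.0015,0.025,0.022],[0,0,0,0,0,0.015,0.022],[0,0,0,0,0,0.008,0.022],[0,0,0,0,0,0.002,0.022],[0,0,0,0,0,0,0.022],[0,0,0,0,0,0,0.022],[0,0,0,0,0,0,0.022]]]'>/dev/null;  python3 go.py gap 10 0 124
```

```text
t 7.40 here(frame,mm) [ 11.8  -0.2 127.6] turn [-0.018  0.002  0.006] shift mm tool [-0.2  1.8  3.6] target-axes [-0.2  1.8  3.6]
F frame [ 0.82  0.87 -1.2 ] M [-0.01  0.12  0.  ] w 25.8 mm gf 30.0
```

```bash
for i in 1 2 3 4; do python3 -m handwheel '[[[0,0,0,0,0,0,0.022]]]'>/dev/null;  python3 go.py gap 10 0 124; done; python3 - <<'E'
from station import r
print(r.sense()["tcp_pos"],r.sense()["tcp_pos"],r.sense()["wrist_force"])
E
```

```text
t 7.50 here(frame,mm) [ 11.5  -0.3 127.2] turn [-0.012  0.001  0.004] shift mm tool [-0.3  1.5  3.2] target-axes [-0.3  1.5  3.2]
F frame [ 0.1  -0.68 -0.41] M [ 0.    0.06 -0.03] w 25.9 mm gf 30.0
t 7.60 here(frame,mm) [ 11.4  -0.4 126.9] turn [-0.006  0.001  0.003] shift mm tool [-0.4  1.4  2.9] target-axes [-0.4  1.4  2.9]
F frame [-0.1   0.26 -1.61] M [0.02 0.17 0.02] w 25.6 mm gf 30.0
t 7.70 here(frame,mm) [ 11.3  -0.4 126.7] turn [-0.002  0.001  0.003] shift mm tool [-0.4  1.3  2.7] target-axes [-0.4  1.3  2.7]
F frame [-0.13 -0.36 -1.65] M [ 0.04  0.11 -0.06] w 25.7 mm gf 30.0
t 7.80 here(frame,mm) [ 11.2  -0.4 126.6] turn [-0.     0.     0.003] shift mm tool [-0.4  1.2  2.6] target-axes [-0.4  1.2  2.6]
F frame [ 0.45 -0.01 -1.98] M [-0.    0.11 -0.02] w 25.5 mm gf 30.0
[ 0.61508347 -0.19360838  0.12659845] [ 0.61508347 -0.19360838  0.12659845] [ 0.43322411 -0.12260152 -1.97971723]
```

```bash
python3 -m handwheel '[[[0,0,0,0,0.002,0.0025,0.022],[0,0,0,0,0.002,0,0.022],[0,0,0,0,0,0,0.022],[0,0,0,0,0,0,0.022],[0,0,0,0,0,0,0.022],[0,0,0,0,0,0,0.022]]]'>/dev/null;  python3 go.py gap 10 0 124
python3 -m handwheel '[[[0,0,0,0,0.001,0,0.022],[0,0,0,0,0,0,0.022],[0,0,0,0,0,0,0.022],[0,0,0,0,0,0,0.022]]]'>/dev/null;  python3 go.py gap 10 0 124
python3 -m handwheel '[[[0,0,0,0,0.001,0,0.022],[0,0,0,0,0,0,0.022],[0,0,0,0,0,0,0.022],[0,0,0,0,0,0,0.022]]]'>/dev/null;  python3 go.py gap 10 0 124
```

```text
t 8.40 here(frame,mm) [  7.3  -0.3 124.1] turn [-0.001  0.     0.004] shift mm tool [-0.3 -2.7  0.1] target-axes [-0.3 -2.7  0.1]
F frame [-0.13  0.26 -0.45] M [ 0.01  0.07 -0.01] w 25.4 mm gf 30.0
t 8.80 here(frame,mm) [  6.2  -0.4 124. ] turn [ 0.    -0.     0.004] shift mm tool [-0.4 -3.8  0. ] target-axes [-0.4 -3.8  0. ]
F frame [ 0.52  0.3  -0.02] M [0.01 0.06 0.04] w 25.5 mm gf 30.0
t 9.20 here(frame,mm) [  5.3  -0.4 124.1] turn [-0.001 -0.     0.004] shift mm tool [-0.3 -4.7  0.1] target-axes [-0.4 -4.7  0.1]
F frame [ 0.29  0.13 -1.69] M [0.02 0.04 0.08] w 25.4 mm gf 30.0
```

```bash
python3 -m handwheel '[[[0,0,0,0,0.001,0,0.022],[0,0,0,0,0,0,0.022],[0,0,0,0,0,0,0.022],[0,0,0,0,0,0,0.022]]]'>/dev/null;  python3 go.py gap 10 0 124
python3 -m handwheel '[[[0,0,0,0,0.0007,0,0.022],[0,0,0,0,0,0,0.022],[0,0,0,0,0,0,0.022],[0,0,0,0,0,0,0.022]]]'>/dev/null;  python3 go.py gap 10 0 124
python3 -m handwheel '[[[0,0,0,0,0.0007,0,0.022],[0,0,0,0,0,0,0.022],[0,0,0,0,0,0,0.022],[0,0,0,0,0,0,0.022]]]'>/dev/null;  python3 go.py gap 10 0 124
```

```text
t 9.60 here(frame,mm) [  4.2  -0.4 124. ] turn [ 0.    -0.     0.004] shift mm tool [-0.4 -5.8  0. ] target-axes [-0.4 -5.8  0. ]
F frame [-0.23 -1.05 -0.71] M [0.01 0.07 0.02] w 26.0 mm gf 30.0
t 10.00 here(frame,mm) [  3.5  -0.4 124.1] turn [ 0.    -0.     0.004] shift mm tool [-0.4 -6.5  0.1] target-axes [-0.4 -6.5  0.1]
F frame [ 0.64 -0.32 -0.73] M [-0.01  0.09  0.04] w 25.7 mm gf 30.0
t 10.40 here(frame,mm) [  2.8  -0.4 124.1] turn [ 0.    -0.     0.004] shift mm tool [-0.4 -7.2  0.1] target-axes [-0.4 -7.2  0.1]
F frame [ 0.03 -0.11  0.08] M [0.01 0.07 0.  ] w 25.5 mm gf 30.0
```

```bash
python3 -m handwheel '[[[0,0,0,0,0.0006,0,0.022],[0,0,0,0,0,0,0.022],[0,0,0,0,0,0,0.022],[0,0,0,0,0,0,0.022]]]'>/dev/null;  python3 go.py gap 10 0 124
python3 -m handwheel '[[[0,0,0,0,0.0006,0,0.022],[0,0,0,0,0,0,0.022],[0,0,0,0,0,0,0.022],[0,0,0,0,0,0,0.022]]]'>/dev/null;  python3 go.py gap 10 0 124
python3 -m handwheel '[[[0,0,0,0,0.0006,0,0.022],[0,0,0,0,0,0,0.022],[0,0,0,0,0,0,0.022],[0,0,0,0,0,0,0.022]]]'>/dev/null;  python3 go.py gap 10 0 124
```

```text
t 10.80 here(frame,mm) [  2.2  -0.4 124. ] turn [ 0.    -0.     0.004] shift mm tool [-0.3 -7.8  0. ] target-axes [-0.4 -7.8  0. ]
F frame [ 0.06  0.11 -1.55] M [-0.01  0.07  0.01] w 26.0 mm gf 30.0
t 11.20 here(frame,mm) [  1.7  -0.3 124.1] turn [-0.002  0.     0.004] shift mm tool [-0.3 -8.3  0.1] target-axes [-0.3 -8.3  0.1]
F frame [-0.12  0.53 -0.93] M [-0.02 -0.06  0.01] w 25.7 mm gf 30.0
t 11.60 here(frame,mm) [  1.6  -0.3 124.2] turn [-0.013  0.001  0.005] shift mm tool [-0.3 -8.4  0.2] target-axes [-0.3 -8.4  0.2]
F frame [ 2.25 -0.71 -1.39] M [-0.06 -0.7  -0.03] w 26.2 mm gf 30.0
```

Contact with the door: force is +2.3 N, moment drops to −0.7 N·m, and position stalls at x≈1.7. I'll back off 0.3 mm and descend in stages.

```bash
python3 -m handwheel '[[[0,0,0,0,-0.0010,0,0.022],[0,0,0,0,0,0,0.022],[0,0,0,0,0,0,0.022]]]'>/dev/null;  python3 go.py gap 10 0 124
python3 -m handwheel '[[[0,0,0,0,0,0.005,0.022],[0,0,0,0,0,0.003,0.022],[0,0,0,0,0,0,0.022],[0,0,0,0,0,0,0.022],[0,0,0,0,0,0,0.022]]]'>/dev/null;  python3 go.py gap 10 0 124
python3 -m handwheel '[[[0,0,0,0,0,0.003,0.022],[0,0,0,0,0,0.003,0.022],[0,0,0,0,0,0,0.022],[0,0,0,0,0,0,0.022],[0,0,0,0,0,0,0.022]]]'>/dev/null;  python3 go.py gap 10 0 124
```

```text
t 11.90 here(frame,mm) [  1.8  -0.4 124. ] turn [ 0.006 -0.     0.004] shift mm tool [-0.4 -8.2  0. ] target-axes [-0.4 -8.2  0. ]
F frame [ 0.18  0.17 -0.78] M [ 0.06 -0.12  0.  ] w 25.7 mm gf 30.0
t 12.40 here(frame,mm) [  1.8  -0.4 115.9] turn [ 0.007 -0.001  0.004] shift mm tool [-0.4 -8.2 -8.1] target-axes [-0.4 -8.2 -8.1]
F frame [ 0.12 -0.03 -0.83] M [-0.   -0.02  0.04] w 25.6 mm gf 30.0
t 12.90 here(frame,mm) [  1.9  -0.4 110. ] turn [ 0.004 -0.001  0.004] shift mm tool [ -0.4  -8.1 -14. ] target-axes [ -0.4  -8.1 -14. ]
F frame [ 0.25  0.53 -1.17] M [0.01 0.03 0.02] w 25.5 mm gf 30.0
```

```bash
python3 -m handwheel '[[[0,0,0,0,0,0.002,0.022],[0,0,0,0,0,0.002,0.022],[0,0,0,0,0,0,0.022],[0,0,0,0,0,0,0.022],[0,0,0,0,0,0,0.022]]]'>/dev/null;  python3 go.py gap 10 0 124
python3 -m handwheel '[[[0,0,0,0,0,0.003,0.022],[0,0,0,0,0,0.003,0.022],[0,0,0,0,0,0,0.022],[0,0,0,0,0,0,0.022],[0,0,0,0,0,0,0.022]]]'>/dev/null;  python3 go.py gap 10 0 124
```

```text
t 13.40 here(frame,mm) [  2.   -0.4 106.1] turn [ 0.001 -0.     0.004] shift mm tool [ -0.4  -8.  -17.9] target-axes [ -0.4  -8.  -17.9]
F frame [-0.48  0.49 -0.63] M [0.01 0.08 0.03] w 25.7 mm gf 30.0
t 13.90 here(frame,mm) [  2.   -0.4 100.1] turn [ 0.001 -0.     0.004] shift mm tool [ -0.4  -8.  -23.9] target-axes [ -0.4  -8.  -23.9]
F frame [ 0.99  0.74 -0.58] M [ 0.03  0.11 -0.03] w 25.3 mm gf 30.0
```

```bash
python3 -m handwheel '[[[0,0,0,0,0,0.003,0.022],[0,0,0,0,0,0.003,0.022],[0,0,0,0,0,0.003,0.022],[0,0,0,0,0,0,0.022],[0,0,0,0,0,0,0.022],[0,0,0,0,0,0,0.022]]]'>/dev/null;  python3 go.py gap 10 0 124
python3 -m handwheel '[[[0,0,0,0,0,0.001,0.022],[0,0,0,0,0,0,0.022],[0,0,0,0,0,0,0.022],[0,0,0,0,0,0,0.022]]]'>/dev/null;  python3 go.py gap 10 0 124
python3 -m handwheel '[[[0,0,0,0,0,0.001,0.022],[0,0,0,0,0,0,0.022],[0,0,0,0,0,0,0.022],[0,0,0,0,0,0,0.022]]]'>/dev/null;  python3 go.py gap 10 0 124
```

```text
t 14.50 here(frame,mm) [ 2.  -0.4 91.1] turn [ 0.001 -0.     0.004] shift mm tool [ -0.4  -8.  -32.9] target-axes [ -0.4  -8.  -32.9]
F frame [-0.27 -0.01 -0.63] M [0.01 0.08 0.02] w 25.9 mm gf 30.0
t 14.90 here(frame,mm) [ 2.  -0.4 90.1] turn [-0.001 -0.     0.004] shift mm tool [ -0.4  -8.  -33.9] target-axes [ -0.4  -8.  -33.9]
F frame [-0.48 -0.14 -0.1 ] M [0.03 0.11 0.01] w 26.0 mm gf 30.0
t 15.30 here(frame,mm) [ 2.2 -0.4 89.5] turn [-0.005 -0.001  0.006] shift mm tool [ -0.4  -7.8 -34.5] target-axes [ -0.4  -7.8 -34.5]
F frame [-0.48  0.61  3.  ] M [0.11 0.35 0.02] w 25.8 mm gf 30.0
```

Yellow reached the bottom freely: floor contact came at 89.5 and no side load was felt. I'll lift it straight out and return it.

```bash
python3 -m handwheel '[[[0,0,0,0,0,-0.005,0.022],[0,0,0,0,0,-0.01,0.022],[0,0,0,0,0,-0.02,0.022],[0,0,0,0,0,-0.025,0.022],[0,0,0,0,0,-0.03,0.022],[0,0,0.45,0,0,0,0.022],[0,0,0,0,0,0,0.022],[0,0,0,0,0,0,0.022]]]'>/dev/null;  python3 go.py rack -0.6 55.9 140
```

```text
t 16.10 here(frame,mm) [ 155.6 -282.4  178.7] turn [0.014 0.001 0.027] shift mm tool [-338.7  155.2   38.9] target-axes [-338.3  156.2   38.7]
F frame [-0.69  0.23 -0.91] M [0.   0.07 0.01] w 25.6 mm gf 30.0
```

```bash
python3 -m handwheel '[[[0,0,0,-0.0376,0.0173,0,0.022],[0,0,0,-0.0376,0.0173,0,0.022],[0,0,0,-0.0376,0.0173,0,0.022],[0,0,0,-0.0376,0.0173,0,0.022],[0,0,0,-0.0376,0.0173,0,0.022],[0,0,0,-0.0376,0.0173,0,0.022],[0,0,0,-0.0376,0.0173,0,0.022],[0,0,0,-0.0376,0.0173,0,0.022],[0,0,0,-0.0376,0.0173,0.02,0.022],[0,0,0,0,0,0.018,0.022],[0,0,0,0,0,0,0.022],[0,0,0,0,0,0,0.022]]]'>/dev/null; python3 -m handwheel '[[[0,0,0,0,0,0,0.022],[0,0,0,0,0,0,0.022],[0,0,0,0,0,0,0.022]]]'>/dev/null;  python3 go.py rack -0.6 55.9 64
```

```text
t 17.60 here(frame,mm) [  0.4  55.4 141.9] turn [-0.009  0.01   0.011] shift mm tool [-0.5  1.1 77.9] target-axes [-0.5  1.  77.9]
F frame [ 0.58  0.01 -0.62] M [-0.01  0.06 -0.04] w 25.9 mm gf 30.0
```

```bash
python3 -m handwheel '[[[0,0,0,-0.0005,0.001,0.015,0.022],[0,0,0,0,0,0.012,0.022],[0,0,0,0,0,0,0.022],[0,0,0,0,0,0,0.022],[0,0,0,0,0,0,0.022]]]'>/dev/null;  python3 go.py rack -0.6 55.9 64;  python3 -m handwheel '[[[0,0,0,0,0,0.005,0.022],[0,0,0,0,0,0.007,0.022],[0,0,0,0,0,0.01,0.022],[0,0,0,0,0,0.015,0.022],[0,0,0,0,0,0.01,0.022],[0,0,0,0,0,0.003,0.022],[0,0,0,0,0,0,0.022],[0,0,0,0,0,0,0.022],[0,0,0,0,0,0,0.022]]]'>/dev/null;  python3 go.py rack -0.6 55.9 61.6
```

```text
t 18.10 here(frame,mm) [ -0.8  56.5 114.6] turn [-0.008  0.005  0.022] shift mm tool [ 0.6 -0.1 50.6] target-axes [ 0.6 -0.2 50.6]
F frame [0.8  0.28 0.03] M [ 0.01  0.1  -0.  ] w 25.6 mm gf 30.0
t 19.00 here(frame,mm) [-0.8 56.6 64.7] turn [-0.009  0.01   0.022] shift mm tool [ 0.7 -0.2  3.1] target-axes [ 0.7 -0.2  3.1]
F frame [0.9  0.51 0.07] M [-0.02  0.09 -0.03] w 25.8 mm gf 30.0
```

```bash
python3 -m handwheel '[[[0,0,0,0.0006,0,0.0022,0.022],[0,0,0,0,0,0,0.022],[0,0,0,0,0,0,0.022],[0,0,0,0,0,0,0.022]]]'>/dev/null;  python3 go.py rack -0.6 55.9 61.6;  python3 -m handwheel '[[[0,0,0,0,0,0,0.03],[0,0,0,0,0,0,0.045],[0,0,0,0,0,0,0.06],[0,0,0,0,0,0,0.06],[0,0,0,0,0,-0.015,0.06],[0,0,0,0,0,-0.025,0.06],[0,0,0,0,0,-0.02,0.06],[0,0,0,0.025,0,0,0.06],[0,0,0,0.03,0,0,0.06],[0,0,0,0,0,0,0.06],[0,0,0,0,0,0,0.06]]]'>/dev/null;  python3 go.py rack 0 0 62
```

```text
t 19.40 here(frame,mm) [-1.2 55.7 62. ] turn [-0.001  0.001  0.021] shift mm tool [-0.2 -0.6  0.4] target-axes [-0.2 -0.6  0.4]
F frame [ 0.39 -0.27 -0.84] M [-0.    0.07 -0.05] w 25.8 mm gf 30.0
t 20.50 here(frame,mm) [ -0.8   0.3 122.2] turn [-0.005  0.004  0.013] shift mm tool [ 0.4 -0.8 60.2] target-axes [ 0.3 -0.8 60.2]
F frame [-0.28  0.26  0.06] M [0.08 0.09 0.  ] w 60.1 mm gf 0.0
```

```bash
python3 -m handwheel '[[[0,0,0,0,-0.0005,0.03,0.06],[0,0,0,0,0,0.02,0.06],[0,0,0,0,0,0.0105,0.06],[0,0,0,0,0,0,0.05],[0,0,0,0,0,0,0.04],[0,0,0,0,0,0,0.022],[0,0,0,0,0,0,0.022],[0,0,0,0,0,0,0.022],[0,0,0,0,0,0,0.022],[0,0,0,0,0,0,0.022],[0,0,0,0,0,0,0.022],[0,0,0,0,0,0,0.022]]]'>/dev/null;  python3 go.py rack 0 0 62;python3 - <<'E'
from station import cams
import cv2
a=cams.capture("scene")[120:270,230:430,::-1];b=cams.capture("top")[150:300,150:350,::-1]
cv2.imwrite("pics/a3.png",cv2.resize(cv2.hconcat([a,b]),None,fx=2,fy=2,interpolation=2))
E
```

```text
t 21.70 here(frame,mm) [-0.4  0.8 61.9] turn [-0.005  0.004  0.023] shift mm tool [ 0.8 -0.4 -0.1] target-axes [ 0.8 -0.4 -0.1]
F frame [-1.9   0.12  5.42] M [0.03 0.6  0.01] w 26.1 mm gf 30.0
```

View pics/a3.png

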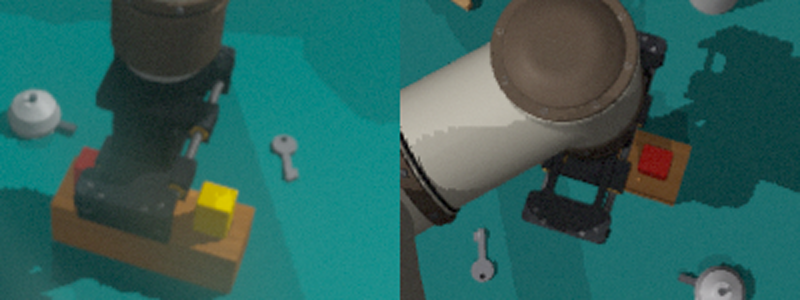

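Yellow is back, standing seated in its slot at about (215,210), and blue is gripped. I'll lift it and carry it to the box.

```bash
python3 -m handwheel '[[[0,0,0,0,0,-0.01,0.022],[0,0,0,0,0,-0.02,0.022],[0,0,0,0,0,-0.04,0.022],[0,0,-0.45,0,0,-0.042,0.022],[0,0,0,0,0,0,0.022],[0,0,0,0,0,0,0.022],[0,0,0,0,0,0,0.022]]]'>/dev/null;  python3 go.py gap 9 0 170
```

```text
t 22.50 here(frame,mm) [-141.6  289.3  172.2] turn [ 0.02  -0.012 -0.002] shift mm tool [ 289.3 -150.7    2.3] target-axes [ 289.3 -150.6    2.2]
F frame [ 0.01 -0.05 -0.48] M [-0.02  0.1   0.01] w 25.8 mm gf 30.0
```

```bash
python3 -m handwheel '[[[0,0,0,0.0362,-0.0187,0,0.022],[0,0,0,0.0362,-0.0187,0,0.022],[0,0,0,0.0362,-0.0187,0,0.022],[0,0,0,0.0362,-0.0187,0,0.022],[0,0,0,0.0362,-0.0187,0,0.022],[0,0,0,0.0362,-0.0187,0,0.022],[0,0,0,0.0362,-0.0187,0,0.022],[0,0,0,0.0362,-0.0187,0,0.022],[0,0,0,0,0,0.01,0.022],[0,0,0,0,0,0.01,0.022],[0,0,0,0,0,0.01,0.022],[0,0,0,0,0,0,0.022]]]'>/dev/null;python3 -m handwheel '[[[0,0,0,0,0,0,0.022],[0,0,0,0,0,0,0.022],[0,0,0,0,0,0,0.022],[0,0,0,0,0,0,0.022]]]'>/dev/null;  python3 go.py gap 6 0 124
```

```text
t 24.10 here(frame,mm) [  9.1   0.7 144. ] turn [-0.011  0.002  0.008] shift mm tool [ 0.7  3.2 20. ] target-axes [ 0.7  3.1 20. ]
F frame [ 0.36 -0.24 -0.64] M [-0.01  0.11 -0.05] w 25.4 mm gf 30.0
```

Next I'll descend to 124 and approach the door to find contact, expected at about x=3.2.

```bash
python3 -m handwheel '[[[0,0,0,0.0007,0,0.01,0.022],[0,0,0,0,0,0.008,0.022],[0,0,0,0,0.002,0.0017,0.022],[0,0,0,0,0.002,0,0.022],[0,0,0,0,0,0,0.022],[0,0,0,0,0,0,0.022],[0,0,0,0,0,0,0.022],[0,0,0,0,0,0,0.022]]]'>/dev/null;  python3 go.py gap 3.2 0 124
python3 -m handwheel '[[[0,0,0,0,0.0006,0,0.022],[0,0,0,0,0,0,0.022],[0,0,0,0,0,0,0.022],[0,0,0,0,0,0,0.022]]]'>/dev/null;  python3 go.py gap 3.2 0 124
```

```text
t 24.90 here(frame,mm) [  5.1  -0.3 123.9] turn [-0.005  0.001  0.004] shift mm tool [-0.3  1.9 -0.1] target-axes [-0.3  1.9 -0.1]
F frame [-0.56  0.87 -0.66] M [0.03 0.07 0.02] w 26.1 mm gf 30.0
t 25.30 here(frame,mm) [  4.3  -0.3 123.7] turn [-0.    -0.     0.004] shift mm tool [-0.3  1.1 -0.3] target-axes [-0.3  1.1 -0.3]
F frame [-0.65 -0.02 -0.82] M [-0.01  0.09 -0.03] w 25.8 mm gf 30.0
```

```bash
python3 -m handwheel '[[[0,0,0,0,0.0005,0,0.022],[0,0,0,0,0,0,0.022],[0,0,0,0,0,0,0.022],[0,0,0,0,0,0,0.022]]]'>/dev/null;  python3 go.py gap 3.2 0 124
python3 -m handwheel '[[[0,0,0,0,0.0005,0,0.022],[0,0,0,0,0,0,0.022],[0,0,0,0,0,0,0.022],[0,0,0,0,0,0,0.022]]]'>/dev/null;  python3 go.py gap 3.2 0 124
python3 -m handwheel '[[[0,0,0,0,0.0004,0,0.022],[0,0,0,0,0,0,0.022],[0,0,0,0,0,0,0.022],[0,0,0,0,0,0,0.022]]]'>/dev/null;  python3 go.py gap 3.2 0 124
```

```text
t 25.70 here(frame,mm) [  3.8  -0.3 123.7] turn [-0.     0.     0.004] shift mm tool [-0.3  0.6 -0.3] target-axes [-0.3  0.6 -0.3]
F frame [-0.54 -0.6  -0.51] M [0.03 0.1  0.  ] w 25.6 mm gf 30.0
t 26.10 here(frame,mm) [  3.3  -0.4 123.6] turn [ 0.001 -0.     0.004] shift mm tool [-0.4  0.1 -0.4] target-axes [-0.4  0.1 -0.4]
F frame [ 0.01 -0.55 -0.19] M [ 0.05  0.09 -0.02] w 25.9 mm gf 30.0
t 26.50 here(frame,mm) [  3.2  -0.3 123.7] turn [-0.006  0.     0.004] shift mm tool [-0.3 -0.  -0.3] target-axes [-0.3 -0.  -0.3]
F frame [ 1.04  0.13 -0.92] M [-0.04 -0.23 -0.06] w 25.7 mm gf 30.0
```

Contact is at x=3.2 as predicted. I'll back off 0.25 mm and descend in stages.

```bash
python3 -m handwheel '[[[0,0,0,0,-0.0006,0,0.022],[0,0,0,0,0,0.004,0.022],[0,0,0,0,0,0.004,0.022],[0,0,0,0,0,0,0.022],[0,0,0,0,0,0,0.022],[0,0,0,0,0,0,0.022],[0,0,0,0,0,0,0.022]]]'>/dev/null;  python3 go.py gap 3.5 0 124
python3 -m handwheel '[[[0,0,0,0,0,0.002,0.022],[0,0,0,0,0,0.002,0.022],[0,0,0,0,0,0,0.022],[0,0,0,0,0,0,0.022],[0,0,0,0,0,0,0.022]]]'>/dev/null;  python3 go.py gap 3.5 0 124
python3 -m handwheel '[[[0,0,0,0,0,0.002,0.022],[0,0,0,0,0,0,0.022],[0,0,0,0,0,0,0.022],[0,0,0,0,0,0,0.022]]]'>/dev/null;  python3 go.py gap 3.5 0 124
```

```text
t 27.20 here(frame,mm) [  3.4  -0.3 115.7] turn [ 0.002 -0.     0.004] shift mm tool [-0.3 -0.1 -8.3] target-axes [-0.3 -0.1 -8.3]
F frame [ 0.59 -0.83 -0.64] M [0.03 0.1  0.01] w 25.6 mm gf 30.0
t 27.70 here(frame,mm) [  3.5  -0.3 111.6] turn [ 0.001 -0.     0.004] shift mm tool [ -0.3  -0.  -12.4] target-axes [ -0.3  -0.  -12.4]
F frame [-0.19  0.78 -0.77] M [-0.06  0.1   0.03] w 25.5 mm gf 30.0
t 28.10 here(frame,mm) [  3.4  -0.3 109.6] turn [ 0.004 -0.     0.003] shift mm tool [ -0.3  -0.1 -14.4] target-axes [ -0.3  -0.1 -14.4]
F frame [-0.19  0.63 -1.04] M [-0.02  0.2  -0.  ] w 26.0 mm gf 30.0
```

```bash
python3 -m handwheel '[[[0,0,0,0,0,0.002,0.022],[0,0,0,0,0,0,0.022],[0,0,0,0,0,0,0.022],[0,0,0,0,0,0,0.022]]]'>/dev/null;  python3 go.py gap 3.5 0 124
python3 -m handwheel '[[[0,0,0,0,0,0.002,0.022],[0,0,0,0,0,0,0.022],[0,0,0,0,0,0,0.022],[0,0,0,0,0,0,0.022],[0,0,0,0,0,0,0.022]]]'>/dev/null;  python3 go.py gap 3.5 0 124
```

```text
t 28.50 here(frame,mm) [  3.3  -0.4 107.5] turn [ 0.005 -0.     0.003] shift mm tool [ -0.4  -0.1 -16.5] target-axes [ -0.4  -0.2 -16.5]
F frame [-1.01 -0.61 -0.5 ] M [-0.05  0.39 -0.01] w 26.0 mm gf 30.0
t 29.00 here(frame,mm) [  3.4  -0.3 105.4] turn [0.005 0.    0.003] shift mm tool [ -0.3  -0.1 -18.6] target-axes [ -0.3  -0.1 -18.6]
F frame [-0.68  0.11 -0.72] M [-0.11  0.4  -0.01] w 25.9 mm gf 30.0
```

Blue now feels about −0.9 N from the pad. I'll confirm whether it's truly clamped between door and pad with a small 0.5 mm stiffness test, then undo the shift.

```bash
python3 -m handwheel '[[[0,0,0,0,-0.0005,0,0.022],[0,0,0,0,0,0,0.022],[0,0,0,0,0,0,0.022],[0,0,0,0,0,0,0.022]]]'>/dev/null;  python3 go.py gap 3.5 0 124; python3 -m handwheel '[[[0,0,0,0,0,0,0.022]]]'>/dev/null;  python3 go.py gap 3.5 0 124
python3 -m handwheel '[[[0,0,0,0,0.0005,0,0.022],[0,0,0,0,0,0,0.022],[0,0,0,0,0,0,0.022],[0,0,0,0,0,0,0.022]]]'>/dev/null;  python3 go.py gap 3.5 0 124
```

```text
t 29.40 here(frame,mm) [  3.5  -0.3 105.4] turn [ 0.012 -0.     0.003] shift mm tool [ -0.3   0.1 -18.6] target-axes [ -0.3   0.  -18.6]
F frame [-2.39 -0.66 -0.14] M [ 0.    1.03 -0.02] w 26.0 mm gf 30.0
t 29.50 here(frame,mm) [  3.6  -0.4 105.4] turn [ 0.011 -0.     0.003] shift mm tool [ -0.4   0.1 -18.6] target-axes [ -0.4   0.1 -18.6]
F frame [-2.31  0.31 -1.62] M [-0.05  1.05 -0.01] w 25.5 mm gf 30.0
t 29.90 here(frame,mm) [  3.4  -0.3 105.5] turn [0.004 0.    0.004] shift mm tool [ -0.3  -0.1 -18.5] target-axes [ -0.3  -0.1 -18.5]
F frame [-2.07 -1.37 -1.92] M [-0.08  0.85 -0.05] w 25.9 mm gf 30.0
```

The response is rigid (about 1.3 N·m/mm, same as the bare door), so blue is clamped between door and pad: it binds. I'll take it gently to the bottom.

```bash
python3 -m handwheel '[[[0,0,0,0,0.0002,0.002,0.022],[0,0,0,0,0,0.002,0.022],[0,0,0,0,0,0,0.022],[0,0,0,0,0,0,0.022],[0,0,0,0,0,0,0.022]]]'>/dev/null;  python3 go.py gap 3.5 0 90
python3 -m handwheel '[[[0,0,0,0,0,0.002,0.022],[0,0,0,0,0,0.002,0.022],[0,0,0,0,0,0.002,0.022],[0,0,0,0,0,0,0.022],[0,0,0,0,0,0,0.022],[0,0,0,0,0,0,0.022]]]'>/dev/null;  python3 go.py gap 3.5 0 90
python3 -m handwheel '[[[0,0,0,0,0,0.002,0.022],[0,0,0,0,0,0.0015,0.022],[0,0,0,0,0,0,0.022],[0,0,0,0,0,0,0.022],[0,0,0,0,0,0,0.022],[0,0,0,0,0,0,0.022]]]'>/dev/null;  python3 go.py gap 3.5 0 90
```

```text
t 30.40 here(frame,mm) [  3.4  -0.3 101.6] turn [-0.     0.     0.004] shift mm tool [-0.3 -0.1 11.6] target-axes [-0.3 -0.1 11.6]
F frame [-2.91  0.36 -1.17] M [-0.01  0.88  0.02] w 26.0 mm gf 30.0
t 31.00 here(frame,mm) [ 3.4 -0.3 95.3] turn [0.001 0.001 0.003] shift mm tool [-0.3 -0.1  5.3] target-axes [-0.3 -0.1  5.3]
F frame [-1.52  0.41 -2.48] M [-0.02  0.57  0.04] w 25.8 mm gf 30.0
t 31.60 here(frame,mm) [ 3.3 -0.3 92. ] turn [0.    0.    0.004] shift mm tool [-0.3 -0.2  2. ] target-axes [-0.3 -0.2  2. ]
F frame [-1.8  -0.11 -1.58] M [-0.03  0.74 -0.03] w 25.9 mm gf 30.0
```

```bash
python3 -m handwheel '[[[0,0,0,0,0.0003,0.001,0.022],[0,0,0,0,0,0,0.022],[0,0,0,0,0,0,0.022],[0,0,0,0,0,0,0.022]]]'>/dev/null;  python3 go.py gap 3.5 0 90
python3 -m handwheel '[[[0,0,0,0,0.0002,0.0006,0.022],[0,0,0,0,0,0,0.022],[0,0,0,0,0,0,0.022],[0,0,0,0,0,0,0.022]]]'>/dev/null;  python3 go.py gap 3.5 0 90
python3 -m handwheel '[[[0,0,0,0,0,0.0006,0.022],[0,0,0,0,0,0,0.022],[0,0,0,0,0,0,0.022],[0,0,0,0,0,0,0.022]]]'>/dev/null;  python3 go.py gap 3.5 0 90
```

```text
t 32.00 here(frame,mm) [ 3.3 -0.3 91.3] turn [-0.006  0.     0.005] shift mm tool [-0.3 -0.2  1.3] target-axes [-0.3 -0.2  1.3]
F frame [-2.1   0.04  0.12] M [-0.02  0.64 -0.06] w 25.8 mm gf 30.0
t 32.40 here(frame,mm) [ 3.2 -0.3 90.8] turn [-0.01   0.     0.006] shift mm tool [-0.3 -0.3  0.8] target-axes [-0.3 -0.3  0.8]
F frame [-0.45 -0.67  1.12] M [-0.02  0.32 -0.03] w 25.3 mm gf 30.0
t 32.80 here(frame,mm) [ 3.2 -0.3 90.2] turn [-0.01   0.001  0.005] shift mm tool [-0.3 -0.3  0.2] target-axes [-0.3 -0.3  0.2]
F frame [-0.57  0.14  1.97] M [ 0.03  0.17 -0.02] w 25.8 mm gf 30.0
```

```bash
python3 -m handwheel '[[[0,0,0,0,0,0.0006,0.022],[0,0,0,0,0,0,0.022],[0,0,0,0,0,0,0.022],[0,0,0,0,0,0,0.022]]]'>/dev/null;  python3 go.py gap 3.5 0 90
python3 -m handwheel '[[[0,0,0,0,0,0.0006,0.022],[0,0,0,0,0,0,0.022],[0,0,0,0,0,0,0.022],[0,0,0,0,0,0,0.022]]]'>/dev/null;  python3 go.py gap 3.5 0 90
```

```text
t 33.20 here(frame,mm) [ 3.3 -0.3 90. ] turn [-0.011 -0.     0.006] shift mm tool [-0.3 -0.2 -0. ] target-axes [-0.3 -0.2 -0. ]
F frame [0.27 0.66 4.88] M [ 0.18  0.41 -0.04] w 25.9 mm gf 30.0
t 33.60 here(frame,mm) [ 3.3 -0.3 89.9] turn [-0.013 -0.002  0.008] shift mm tool [-0.3 -0.2 -0.1] target-axes [-0.3 -0.2 -0.1]
F frame [-1.08 -0.07  7.39] M [ 0.18  0.67 -0.03] w 25.1 mm gf 30.0
```

Bottom reached: it stalled at 90.0 with 7 N on the floor. I'll relieve the push, open and rise.

```bash
python3 -m handwheel '[[[0,0,0,0,0,-0.0008,0.022],[0,0,0,0,0,0,0.022],[0,0,0,0,0,0,0.022],[0,0,0,0,0,0,0.022]]]'>/dev/null;  python3 go.py gap 3.5 0 90
python3 -m handwheel '[[[0,0,0,0,0,0,0.03],[0,0,0,0,0,0,0.035],[0,0,0,0,0,0,0.045],[0,0,0,0,0,0,0.06],[0,0,0,0,0,0,0.06],[0,0,0,0,0,0,0.06],[0,0,0,0,0,0,0.06]]]'>/dev/null;  python3 go.py gap 3.5 0 90
python3 -m handwheel '[[[0,0,0,0,0,-0.01,0.06],[0,0,0,0,0,-0.02,0.06],[0,0,0,0,0,-0.04,0.06],[0,0,0,0,0,-0.045,0.06],[0,0,0,-0.04,0,0,0.06],[0,0,0,-0.046,0,0,0.06],[0,0,0,-0.046,0.01,0,0.06],[0,0,0,-0.046,0.01,0,0.06],[0,0,0,-0.046,0.01,0,0.06],[0,0,0,0,0,0,0.06],[0,0,0,0,0,0,0.06],[0,0,0,0,0,0,0.06]]]'>/dev/null; python3 go.py gap 3.5 0 90;python3 - <<'E'
from station import cams
import cv2
a=cams.capture("scene");b=cams.capture("top")
cv2.imwrite("pics/s4.png",a[:,:,::-1]);cv2.imwrite("pics/t4.png",b[:,:,::-1])
a=cv2.resize(a[160:310,40:370],None,fx=2.4,fy=2.4,interpolation=2);b=cv2.resize(b[130:260,190:460],None,fx=2.4,fy=2.4,interpolation=2)
import numpy as np
o=np.zeros((600,800,3),np.uint8);o[:240+46,:648]=b[:286,:648] if b.shape[0]>=286 else 0;h=min(300,a.shape[0]);o[300:300+h]=a[30:30+h,:792] if 0 else np.pad(a[:h],((0,0),(0,max(0,800-a.shape[1])),(0,0)))[:,:800]
cv2.imwrite("pics/a4.png",o[:,:,::-1])
E
```

```text
t 34.00 here(frame,mm) [ 3.2 -0.3 89.9] turn [-0.009 -0.001  0.006] shift mm tool [-0.3 -0.3 -0.1] target-axes [-0.3 -0.3 -0.1]
F frame [-0.    0.48  4.59] M [ 0.08  0.22 -0.04] w 25.9 mm gf 30.0
t 34.70 here(frame,mm) [ 2.8 -0.3 89.5] turn [0.001 0.001 0.003] shift mm tool [-0.3 -0.7 -0.5] target-axes [-0.3 -0.7 -0.5]
F frame [ 0.39 -0.54 -0.69] M [-0.    0.05  0.03] w 58.6 mm gf 0.0
t 35.90 here(frame,mm) [-27.1 223.1 205.1] turn [-0.004  0.001 -0.   ] shift mm tool [223.2 -30.6 115.1] target-axes [223.1 -30.6 115.1]
F frame [ 0.13 -0.2   0.32] M [-0.07  0.05 -0.  ] w 60.0 mm gf 0.0
```

View pics/a4.png

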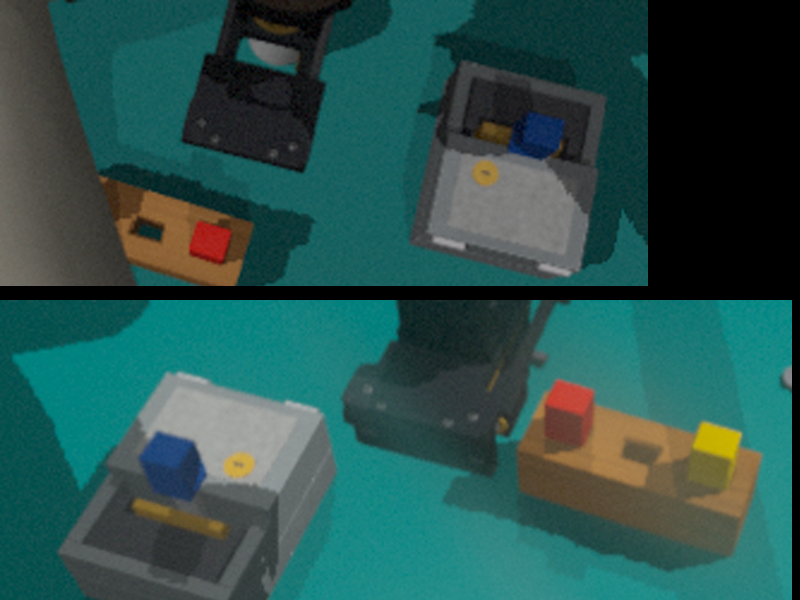

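The last picture shows blue standing upright in the gap ((540,133) top, (172,465) scene) and released. Yellow and red are seated in the rack, the middle slot is empty and the gripper is clear, so I'm handing in.

```bash
python3 -c "
from station import r
print(r.finish_job())"
```

```text
the job is handed in; nothing more can be done
None
```

The blue 8 mm leaf takes up the slack: it binds between door and pad and is standing released at the bottom of the gap, after yellow (5 mm) went in freely and was put back, with red left untried in the rack; the job is handed in.

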